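# Tilt the blue heat-sink bar out of the slotted bar rack

## Robot

A 6-joint arm with a two-finger parallel gripper is mounted at the origin on a cart in front of the work surface, level with it; the furniture and walls round the work are solid. World frame = base frame: x ahead of the robot, y to its left, z up, the work surface at z = 0. Lengths are in m, angles in degrees, forces in N, time in s.
With the tool pointing down it reaches from about 0.25 to 0.725 m from the base axis. Payload 4 kg.
Tool frame: the origin (TCP) lies between the finger pads; the fingertips stand r.finger_overhang ahead of it and the grasp point (between the pads) lies 2 mm behind it (r.finger_overhang is the distance from the TCP to the fingertips, in m); z points along the fingers, x is the direction in which the jaws open and shut, and the axes are right-handed (so a half turn about z gives the same grasp; the last joint's range is limited). The gripper opens to 85 mm and grips with 20 to 120 N. Pads are 22 mm wide; open, the fingers measure 114 mm over their backs; the gripper's body (76 mm by 85 mm) begins 54 mm behind the grasp point. The pads swing forward as they close: fully open they stand 13 mm farther back than shut.
Start: joints at [65.947, 13.785, 0.286, 76.501, 0, 90], TCP at [0.204, 0.457, 0.248] pointing down, gripper open.
Joint ranges: [-155.79, 155.79], [-60.16, 107.12], [-62.33, 73.08], [-114, 123.19], [-81.49, 82.49], [-180, 180]. Speed limits (degrees/s): [159.86, 159.86, 180, 180, 180, 180].

## Interface

Orientations are given as [roll, pitch, yaw] about the fixed x, y, z axes, in that order (R = Rz(yaw) Ry(pitch) Rx(roll)).
In Python, from plant import r gives the robot as it stands.
- The arm moves only by the tool carry_out, never from a script. Its argument "series" is a list of rows, each a list of 7 numbers: the turn, a rotation vector about the tool's x, y, z in rad, then the shift along the tool's x, y, z in cm, then the opening, from 0 (shut) to 1 (fully open). In form: [[ax, ay, az, x, y, z, grip], ...]. A call has 1 to 12 rows; each row shifts and turns the pose as measured when the row begins, along the tool's axes as they then stand; what a row does not reach is not made up. A row lasts 1/12 s, in which the tool goes at most 41.7 mm and 7.16 degrees, less where a joint would pass 70% of its speed; a pose out of reach is approached as far as the arm can. A call is refused whole if a number of a shift passes 4.17 or a number of a turn 0.125, either way. A call with a gripper value outside its range is refused whole. The fingers move at their own pace and stop on an object; "grip_force" is the grip in N (left out, the last holds). Time passes only in rows, so rows that do not move let the fingers close. It gives the time, the measured TCP pose, the force and the opening at its end, in the units of the state.
- r.get_obs(): the state, without advancing time (a new reading comes with each control period).
- r.capture(name): name is "scene" or "side" or "wrist"; returns the picture (480x640x3 uint8, red, green, blue); there is no depth.
- r.calibration(name): a dict with "intrinsics" (3x3 intrinsics, pixels), "R" (3x3) and "t" (3): a world point X has camera coordinates R X + t; the wrist camera has in their place "tool_from_camera" (4x4, takes a point from camera to tool coordinates, whose origin is the TCP and whose axes are the tool frame's). Camera axes: x right, y down, z forward; pixel columns grow to the right and rows downward; lengths in m; the calibration is good to about 2 mm. A picture is of the moment at which its call begins: read the wrist's pose just before it. calibration takes no time and is no camera call.
- r.finish_job(): hands the job in, once; it reports no verdict.
The state is a dict: "t": time; "joints": joint angles; "joint_velocities": joint speeds; "joint_efforts": joint torques, N m; "ee_pos": TCP position; "orientation": TCP orientation; "ft_force": force on the tool from outside, world axes, zero at the start; "ft_torque": the same for the moment, N m; "width": finger opening in m.
Only numpy, scipy, OpenCV 4.12 (cv2) and the standard library are available. Lean on these libraries where they do the work, as an engineer would, in place of code of your own. Each camera call takes 0.05 s, during which the arm holds its last target.

## Task

Take the blue heat-sink bar out of the grey rack by its sticking-out end: tilt that end up over the small lip, draw the bar out through its slot, and lay it flat inside the black tool tray, lengthwise. Leave the plain silver bar where it is.

Things in the scene. Friction and masses are not known exactly. Their poses are not given: they have to be found in the camera images.
- blue_bar: blue anodised aluminium heat-sink bar, 80 g, 12 (x) x 180 (y, length) x 16 (z) mm, dark fin grooves. Origin at its centre; +y points to the end that sticks out of the rack. Starts level in either lane, underside 40 mm above the bench, inner end on the rack floor. Pivot on that inner end: tilting 5 to 17 degrees (best 10) clears lip and slot; then draw 140 mm or more along that slope.
- plain_bar: the same bar in plain silver aluminium, lying in the rack's other lane; same size and axes. Leave it alone.
- bar_rack: grey open-topped rack fixed to the bench, 160 (x) x 132 (y) mm, side walls 74 high. Origin: centre of its underside; +y is its front. Lanes run along y at x = -38 and +38, floor 40 mm above the bench. A yellow strap crosses over the bars' inner ends (y = -62 to -36, underside at z = 64, only 8 mm above the bars), so a bar cannot be lifted out level. Back wall's inner face y = -62.
- tool_tray: shallow black tool tray fixed on the bench, empty, 215 (own x, its length) x 100 (own y) x 11 mm; floor top at z = 3 mm, rims 4 mm thick, inside 207 x 92 mm. Origin at the centre of its underside.
- rack_front (a point): centre of the rack's front wall, outer face (rack y = +66), at floor level z = 40 mm; rack axes. Wall 4 mm thick, top at z = 102. Per lane a slot 22 wide, z = 40 to 94, closed on top. Bars stick out 56 mm over a tongue 8 wide (narrower than the bar: fingers fit past both sides, and stay above the bench), ending in an upright lip 60 to 64 mm out, 12 wide, top at z = 54.
Mind the look-alikes: they are no part of the job. Of the things that look like the blue_bar, the larger one is meant.

How it is judged:
By the outcome, as a careful person would: the job done as asked, in the order asked, and still so for the second after the job is handed in, with the robot touching nothing.
It also fails if it takes over 40 s, if anything falls off the work surface, if the arm or the gripper's body presses on something with over 40 N, if the wrist force passes 120 N, or if a joint passes its speed limit or range.

## Working session

There is one attempt and no reset: what is moved stays moved. The work goes in short steps, Python scripts to look and compute and a tool call to move; the robot and the scene stay as the last step left them, time stands still between calls to the robot, and variables do not carry over. Pictures are saved under pics/ and viewed, and the job is handed in when it is done.

Besides the shell and the picture viewer there is one more tool, called after "Request:" as name([rows], argument=value, ...), one row to a line, values as JSON. carry_out: Moves the arm, as the interface text tells. Its arguments: {"type":"object","properties":{"series":{"type":"array","items":{"type":"array","items":{"type":"number"}}},"grip_force":{"type":"number"}},"required":["series"]}

```bash
mkdir -p pics; ls
python3 - <<'E'
from plant import r
import cv2
for n in ["scene","side","wrist"]:
    im=r.capture(n); cv2.imwrite(f"pics/a_{n}.png",im[:,:,::-1]); c=r.calibration(n); print(n,{k:__import__('numpy').round(v,4).tolist() for k,v in c.items()})
print(r.get_obs(), r.finger_overhang)
E
```

```text
pics
scene {'intrinsics': [[524.6741, 0.0, 315.129], [0.0, 524.6741, 233.3548], [0.0, 0.0, 1.0]], 'R': [[0.6974, -0.7167, 0.0031], [-0.5107, -0.5, -0.6994], [0.5028, 0.4862, -0.7147]], 't': [-0.3281, 0.3315, 0.6894]}
side {'intrinsics': [[444.7659, 0.0, 323.4], [0.0, 444.7659, 236.8247], [0.0, 0.0, 1.0]], 'R': [[0.9367, -0.3501, -0.009], [-0.1504, -0.3789, -0.9131], [0.3163, 0.8567, -0.4076]], 't': [-0.4399, 0.1534, 0.6757]}
wrist {'intrinsics': [[351.7751, 0.0, 317.4208], [0.0, 351.7751, 240.2031], [0.0, 0.0, 1.0]], 'tool_from_camera': [[1.0, -0.0002, 0.0003, -0.0007], [0.0001, 0.9581, 0.2863, -0.0734], [-0.0003, -0.2863, 0.9581, -0.1255], [0.0, 0.0, 0.0, 1.0]]}
{'t': 0.15, 'joints': array([6.59444259e+01, 1.38234609e+01, 2.32758568e-01, 7.65020037e+01,
       9.16665729e-05, 9.00006856e+01]), 'joint_velocities': array([ 0.09886577, -0.05633635,  0.24801172, -0.14426579, -0.03173552,
        0.0179527 ]), 'joint_efforts': array([ 9.12886553e-04, -3.72634292e+01,  2.52639306e+01,  1.24190704e-02,
        7.12332030e-05,  2.21114028e-06]), 'ee_pos': array([0.20363038, 0.45617115, 0.24761593]), 'orientation': array([-1.79999909e+02,  9.27060362e-02,  6.59437403e+01]), 'ft_force': array([0.18122988, 0.16300799, 0.62461314]), 'ft_torque': array([-0.0315556 , -0.01338377, -0.04909495]), 'width': 0.08576636928454501} 0.017
```

View pics/a_scene.png

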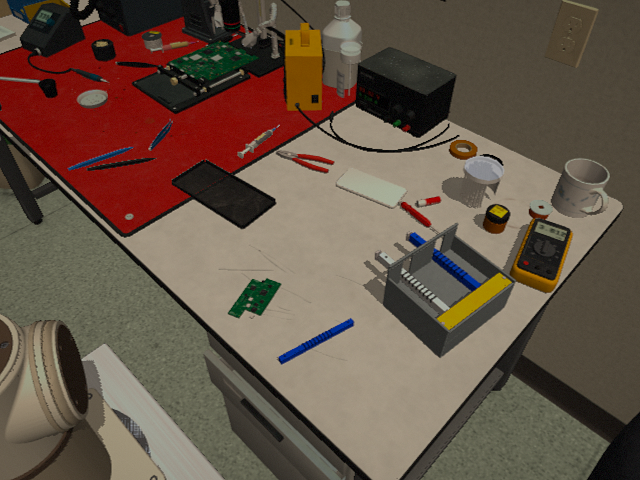

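View pics/a_side.png

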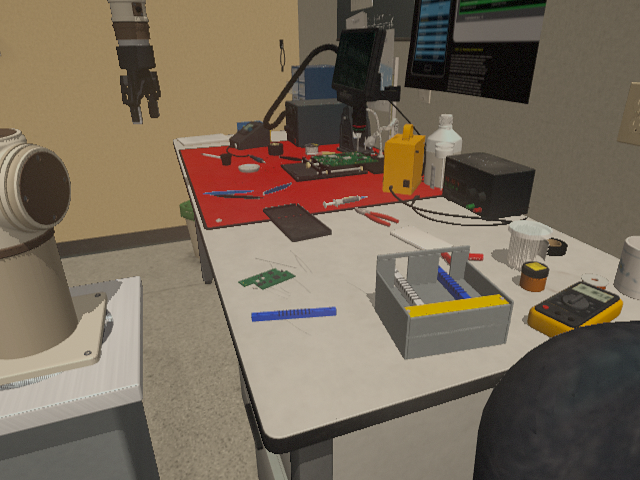

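View pics/a_wrist.png

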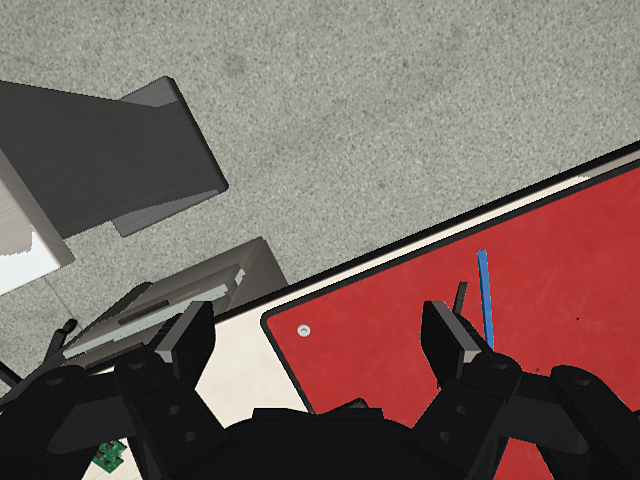

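The rack is at right (scene ~450,290), with the blue bar in the far lane and its outer end near (412,238). The silver bar is in the near lane, with its end at about (382,257). The tray is the black rectangle at (222,193). The loose blue bar at (317,341) is a decoy. I'll zoom in to get corners.

Run:
```python
import cv2
a=cv2.imread("pics/a_scene.png"); b=cv2.imread("pics/a_side.png")
cv2.imwrite("pics/z1.png",cv2.resize(a[205:355,360:520],None,fx=5,fy=4*1.0,interpolation=cv2.INTER_CUBIC)[:600])
cv2.imwrite("pics/z2.png",cv2.resize(b[235:365,360:520],None,fx=5,fy=4.6,interpolation=cv2.INTER_CUBIC))
cv2.imwrite("pics/z3.png",cv2.resize(a[150:235,165:285],None,fx=6,fy=6,interpolation=cv2.INTER_CUBIC))
```

```text
(no output)
```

View pics/z1.png

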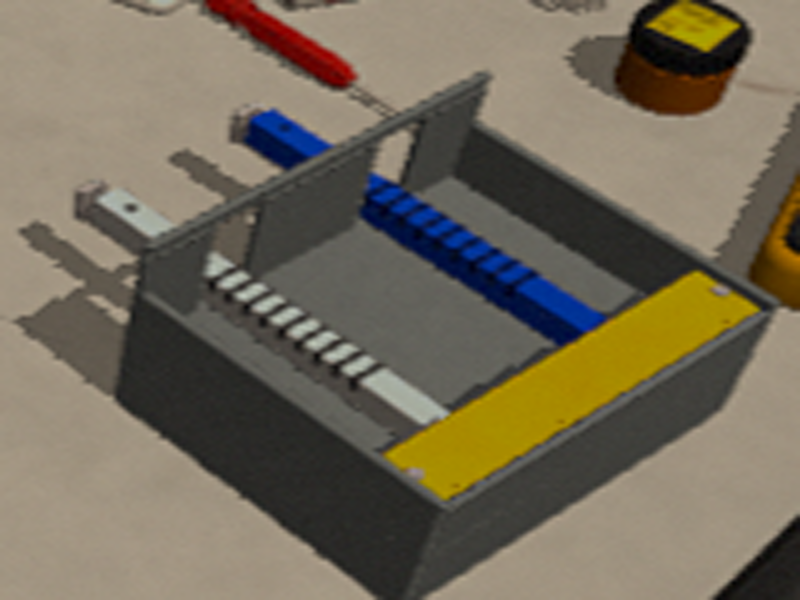

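View pics/z2.png

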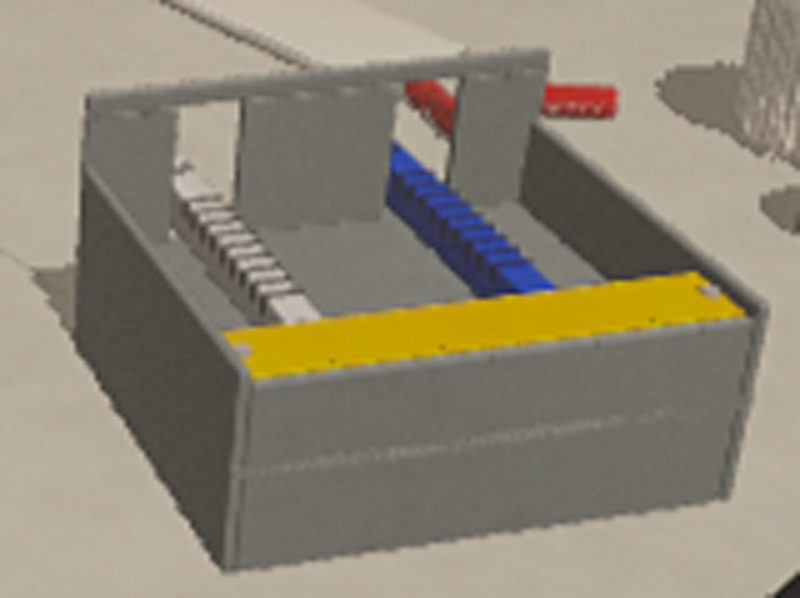

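View pics/z3.png

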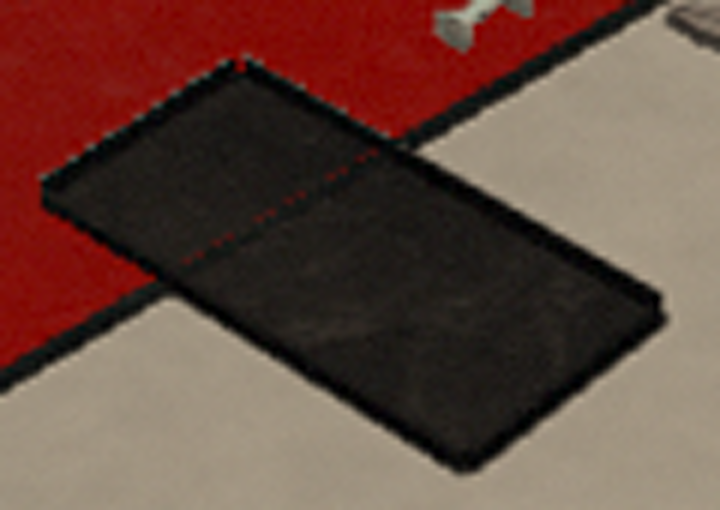

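```bash
cat > h.py <<'E'
import numpy as np
from scipy.optimize import least_squares
def proj(c,X):
    p=(c['R']@np.asarray(X).T).T+c['t']; q=(c['intrinsics']@p.T).T; return q[:,:2]/q[:,2:]
def ray(c,px,z):
    d=c['R'].T@np.linalg.inv(c['intrinsics'])@np.array([px[0],px[1],1.]); o=-c['R'].T@c['t']; return o+d*(z-o[2])/d[2]
def W(p,L):
    L=np.asarray(L,float);c,s=np.cos(p[2]),np.sin(p[2])
    return np.c_[p[0]+c*L[:,0]-s*L[:,1],p[1]+s*L[:,0]+c*L[:,1],L[:,2]]
def fit(obs,p0):
    # obs: list (calib, local, px)
    f=lambda p: np.concatenate([(proj(c,W(p,l))-px).ravel() for c,l,px in obs])
    s=least_squares(f,p0,loss='soft_l1'); return s.x,f(s.x).reshape(-1,2)
E
python3 - <<'E'
from h import *; from plant import r
S=r.calibration("scene");D=r.calibration("side")
z=lambda l,x0,y0,fx,fy: np.array([[x0+a/fx,y0+b/fy] for a,b in l])
s1=z([(150,247),(488,75),(440,503),(770,303),(118,398)],360,205,5,4)
l1=np.array([(-80,66,102),(80,66,102),(-80,-66,74),(80,-66,74),(-80,66,0)])/1e3
s2=z([(88,97),(548,52),(242,375),(767,308),(228,572),(728,497)],360,235,5,4.6)
l2=np.array([(-80,64,102),(80,64,102),(-80,-66,74),(80,-66,74),(-80,-66,0),(80,-66,0)])/1e3
for k in range(5): print(ray(S,s1[k],l1[k][2]).round(4))
for k in range(6): print(ray(D,s2[k],l2[k][2]).round(4))
m=[ray(D,s2[k],0)[:2] for k in(4,5)]
for obs in ([(S,l1,s1),(D,l2,s2)],[(S,l1,s1)],[(D,l2,s2)]):
    p,e=fit(obs,[0.6,-0.1,np.pi/4*0]); print(p.round(4),np.degrees(p[2]),e.round(1).tolist())
p,e=fit([(S,l1,s1),(D,l2,s2)],[0.6,-0.1,0]);
# bar end check
E=W(p,[(0.038,0.118,0.056),(-.038,.118,.056),(.038,.128,.054)]);print('ends',E.round(4),proj(S,E).round(1))
t=z([(40,185),(240,60),(662,305),(468,467)],165,150,6,6)
for q in t: print('tray',ray(S,q,0.011).round(4))
b=[ray(S,q,.008) for q in((280,360),(353,322))];print('decoy',b,np.linalg.norm(b[0]-b[1]))
E
```

```text
[ 0.5198 -0.1152  0.102 ]
[ 0.6755 -0.1371  0.102 ]
[ 0.503 -0.241  0.074]
[ 0.6564 -0.2625  0.074 ]
[ 0.5219 -0.1133  0.    ]
[ 0.5141 -0.124   0.102 ]
[ 0.6683 -0.1468  0.102 ]
[ 0.4973 -0.2495  0.074 ]
[ 0.6513 -0.2713  0.074 ]
[ 0.5003 -0.2465  0.    ]
[ 0.6556 -0.2675 -0.    ]
[ 0.5879 -0.1906 -0.1388] -7.954805505732099 [[-1.3, 0.3], [-0.1, -0.4], [0.9, 3.0], [3.1, 1.0], [-1.1, 1.7], [-0.3, -2.4], [0.6, -2.8], [-0.3, -2.2], [1.7, -2.5], [-1.1, -0.6], [1.1, -0.6]]
[ 0.59   -0.189  -0.1437] -8.236229214165753 [[-1.3, -1.2], [0.1, -1.5], [0.5, 1.5], [2.9, -0.0], [-1.1, 0.2]]
[ 0.5853 -0.1936 -0.1289] -7.385698279193829 [[-1.1, -1.1], [-0.1, -2.0], [-0.1, -0.3], [1.8, -1.4], [-1.0, 1.5], [1.2, 0.6]]
ends [[ 0.6419 -0.079   0.056 ]
 [ 0.5666 -0.0685  0.056 ]
 [ 0.6433 -0.0691  0.054 ]] [[414.2 235.6]
 [382.8 255. ]
 [410.  233.2]]
tray [0.4536 0.406  0.011 ]
tray [0.5466 0.413  0.011 ]
tray [0.5639 0.2036 0.011 ]
tray [0.4678 0.1911 0.011 ]
decoy [array([ 0.32176092, -0.06881698,  0.008     ]), array([ 0.45384849, -0.10294938,  0.008     ])] 0.13642634301989365
```

```bash
cat >> h.py <<'E'
from scipy.spatial.transform import Rotation as Rn, Slerp
RACK=np.array([0.5885,-0.1900,np.radians(-8.0)])
def pose():
    from plant import r
    o=r.get_obs(); return np.array(o['ee_pos']),Rn.from_euler('xyz',o['orientation'],degrees=True),o
def plan(p1,R1,n,g,start=None):
    p0,R0=start or pose()[:2]
    rv=(R0.inv()*R1).as_rotvec(); p=np.array(p0);R=R0; rows=[]
    for k in range(1,n+1):
        pt=p0+(np.asarray(p1)-p0)*k/n; Rt=R0*Rn.from_rotvec(rv*k/n)
        a=(R.inv()*Rt).as_rotvec().round(3); s=(R.inv().apply(pt-p)*100).round(2)
        rows.append([*a.tolist(),*s.tolist(),g]); p=p+R.apply(s/100); R=R*Rn.from_rotvec(a)
    print(str([[x+0.0 for x in q] for q in rows]).replace(' ',''))
    return p,R
def down(yaw): return Rn.from_euler('xyz',[180,0,yaw],degrees=True)
E
python3 - <<'E'
from h import *
t=W(RACK,[(.038,.103,.2)])[0]; print(t)
plan(t,down(-8),22,1)
E
```

```text
[ 0.64046502 -0.09329097  0.2       ]
[[0.0,0.0,0.059,-1.47,2.83,0.22,1.0],[0.0,0.0,0.058,-1.3,2.91,0.22,1.0],[0.0,0.0,0.059,-1.13,2.99,0.22,1.0],[0.0,0.0,0.059,-0.95,3.04,0.22,1.0],[0.0,0.0,0.058,-0.78,3.1,0.21,1.0],[0.0,0.0,0.059,-0.59,3.13,0.22,1.0],[0.0,0.0,0.059,-0.4,3.17,0.22,1.0],[0.0,0.0,0.058,-0.22,3.18,0.22,1.0],[0.001,0.0,0.059,-0.03,3.19,0.22,1.0],[0.0,0.001,0.059,0.16,3.19,0.21,1.0],[0.0,0.0,0.058,0.34,3.17,0.22,1.0],[0.0,0.0,0.059,0.53,3.15,0.22,1.0],[0.0,0.0,0.059,0.71,3.11,0.21,1.0],[0.0,0.0,0.058,0.89,3.06,0.22,1.0],[0.0,0.0,0.059,1.07,3.01,0.21,1.0],[0.0,0.0,0.059,1.24,2.94,0.22,1.0],[0.0,0.0,0.058,1.42,2.86,0.22,1.0],[0.0,0.0,0.059,1.58,2.77,0.21,1.0],[0.0,0.0,0.059,1.74,2.67,0.22,1.0],[0.0,0.0,0.058,1.89,2.57,0.21,1.0],[0.0,0.0,0.059,2.04,2.45,0.22,1.0],[0.0,0.0,0.059,2.19,2.33,0.22,1.0]]
```

Request:
carry_out([
  [0, 0, 0.059, -1.5, 2.8, 0.2, 1],
  [0, 0, 0.059, -1.3, 2.9, 0.2, 1],
  [0, 0, 0.059, -1.1, 3.0, 0.2, 1],
  [0, 0, 0.059, -1.0, 3.0, 0.2, 1],
  [0, 0, 0.059, -0.8, 3.1, 0.2, 1],
  [0, 0, 0.059, -0.6, 3.1, 0.2, 1],
  [0, 0, 0.059, -0.4, 3.2, 0.2, 1],
  [0, 0, 0.059, -0.2, 3.2, 0.2, 1],
  [0, 0, 0.059, 0, 3.2, 0.2, 1],
  [0, 0, 0.059, 0.2, 3.2, 0.2, 1],
  [0, 0, 0.059, 0.3, 3.2, 0.2, 1],
])

```text
t: 1.07
ee_pos: [0.4227, 0.1713, 0.2212]
orientation: [-180.0, 0.3, 27.9]
ft_force: [1.0, 1.5, -0.3]
width: 0.0855
```

Run:
```python
from h import *
t=W(RACK,[(.038,.103,.2)])[0]; print(pose()[0],pose()[1].as_euler('xyz',degrees=True))
plan(t,down(-8),12,.6)
```

```text
[0.42268702 0.17134316 0.22124144] [-179.98730146    0.30177836   27.86294184]
[[0.0,0.0,0.052,0.57,2.8,0.17,0.6],[0.0,0.001,0.052,0.72,2.76,0.18,0.6],[0.0,0.0,0.052,0.87,2.72,0.17,0.6],[0.001,0.001,0.053,1.0,2.68,0.18,0.6],[0.0,0.0,0.052,1.14,2.62,0.17,0.6],[0.0,0.001,0.052,1.28,2.55,0.17,0.6],[0.0,0.0,0.052,1.41,2.49,0.17,0.6],[0.0,0.0,0.052,1.53,2.41,0.18,0.6],[0.0,0.001,0.052,1.66,2.32,0.17,0.6],[0.0,0.0,0.053,1.77,2.24,0.18,0.6],[0.0,0.001,0.052,1.9,2.14,0.17,0.6],[0.0,0.0,0.052,2.0,2.04,0.18,0.6]]
```

Request:
carry_out([
  [0, 0, 0.052, 0.6, 2.8, 0.2, 0.6],
  [0, 0, 0.052, 0.7, 2.8, 0.2, 0.6],
  [0, 0, 0.052, 0.9, 2.7, 0.2, 0.6],
  [0, 0, 0.052, 1.0, 2.7, 0.2, 0.6],
  [0, 0, 0.052, 1.1, 2.6, 0.2, 0.6],
  [0, 0, 0.052, 1.3, 2.5, 0.2, 0.6],
  [0, 0, 0.052, 1.4, 2.5, 0.2, 0.6],
  [0, 0, 0.052, 1.5, 2.4, 0.2, 0.6],
  [0, 0, 0.052, 1.7, 2.3, 0.2, 0.6],
  [0, 0, 0.052, 1.8, 2.2, 0.2, 0.6],
  [0, 0, 0.052, 1.9, 2.1, 0.2, 0.6],
  [0, 0, 0.052, 1.0, 1.0, 0.1, 0.6],
])

```text
t: 2.07
ee_pos: [0.6346, -0.103, 0.1906]
orientation: [179.7, 0.7, -10.1]
ft_force: [-0.0, -0.5, 0.5]
width: 0.0513
```

Run:
```python
from h import *; from plant import r; import cv2
p,R,o=pose(); print(p,R.as_euler('xyz',degrees=True))
im=r.capture("wrist"); cv2.imwrite("pics/b_wrist.png",im[:,:,::-1])
np.savez("w1.npz",p=p,q=R.as_quat())
```

```text
[ 0.63456214 -0.10295934  0.19059642] [179.72707033   0.70911548 -10.12257228]
```

View pics/b_wrist.png

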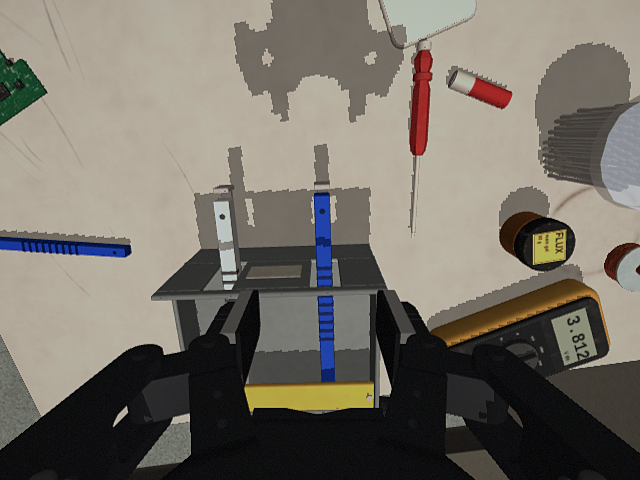

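The wrist view shows the blue bar running from its outer end at about (321,193) down through the slot, with the lip at (321,186). The silver bar's end is at (223,191). Next I'll measure the bar's axis on the plane z=56 mm.

```bash
cat >> h.py <<'E'
def wcalib(p,R):
    from plant import r
    c=r.calibration("wrist"); T=np.array(c["tool_from_camera"]); M=np.eye(4);M[:3,:3]=R.as_matrix();M[:3,3]=p
    I=np.linalg.inv(M@T); return dict(intrinsics=np.array(c['intrinsics']),R=I[:3,:3],t=I[:3,3])
E
python3 - <<'E'
from h import *; import cv2
d=np.load("w1.npz"); c=wcalib(d['p'],Rn.from_quat(d['q']))
im=cv2.imread("pics/b_wrist.png").astype(int); B,G,Rr=im[...,0],im[...,1],im[...,2]
m=(B>90)&(B>Rr*1.8)&(B>G*1.4)
m2=(B>60)&(B>Rr*1.8)&(B>G*1.4)
pts=[]
for y in list(range(196,246,6))+list(range(300,370,10)):
    xs=np.where(m2[y,290:350])[0]+290
    L,Rr_=ray(c,(xs.min()-.5,y),.056),ray(c,(xs.max()+.5,y),.056)
    print(y,xs.min(),xs.max(),L[:2].round(4),Rr_[:2].round(4),np.linalg.norm(L-Rr_).round(4)); pts.append((L+Rr_)/2)
pts=np.array(pts); v=np.linalg.svd(pts-pts.mean(0))[2][0]; print('dir',np.degrees(np.arctan2(v[1],v[0])))
ys=np.where(m2[150:260,321])[0]+150; e=ray(c,(321,ys.min()-.5),.056);print('end',ys.min(),e)
print('pred end',W(RACK,[(.038,.122,.056)]), W(RACK,[(-.038,.122,.056)]), ray(c,(222,192),.056))
print('lip top', ray(c,(321.5,182),.054))
for q,l in (((152,297),(-.08,.064,.102)),((389,289),(.08,.064,.102))): print(ray(c,q,.102),W(RACK,[l]))
E
```

```text
196 314 329 [ 0.6344 -0.0742] [ 0.6461 -0.0762] 0.0119
202 314 329 [ 0.6336 -0.0786] [ 0.6453 -0.0807] 0.012
208 314 329 [ 0.6328 -0.0831] [ 0.6446 -0.0852] 0.012
214 315 329 [ 0.6327 -0.0878] [ 0.6438 -0.0897] 0.0113
220 315 329 [ 0.6318 -0.0923] [ 0.6431 -0.0943] 0.0114
226 315 330 [ 0.631 -0.097] [ 0.643  -0.0991] 0.0122
232 315 330 [ 0.6302 -0.1016] [ 0.6422 -0.1037] 0.0123
238 316 330 [ 0.6301 -0.1065] [ 0.6414 -0.1085] 0.0116
244 316 330 [ 0.6292 -0.1113] [ 0.6406 -0.1133] 0.0116
300 318 332 [ 0.6223 -0.1586] [ 0.6344 -0.1607] 0.0122
310 319 332 [ 0.6215 -0.1677] [ 0.6329 -0.1696] 0.0115
320 319 332 [ 0.6199 -0.1768] [ 0.6314 -0.1787] 0.0116
330 319 333 [ 0.6183 -0.186 ] [ 0.6306 -0.1881] 0.0126
340 320 333 [ 0.6174 -0.1956] [ 0.6291 -0.1976] 0.0118
350 320 333 [ 0.6157 -0.2052] [ 0.6275 -0.2072] 0.0119
360 321 333 [ 0.6148 -0.2152] [ 0.6259 -0.217 ] 0.0112
dir -97.9686155088343
end 193 [ 0.64032516 -0.07255392  0.056     ]
pred end [[ 0.6431093  -0.07447587  0.056     ]] [[ 0.56784893 -0.06389872  0.056     ]] [ 0.56786077 -0.05939568  0.056     ]
lip top [ 0.64197582 -0.06524792  0.054     ]
[ 0.51756646 -0.11501771  0.102     ] [[ 0.51818563 -0.115489    0.102     ]]
[ 0.67501204 -0.13614669  0.102     ] [[ 0.67662852 -0.13775669  0.102     ]]
```

```bash
sed -i 's/^RACK=.*/RACK=np.array([0.5860,-0.1885,np.radians(-8.0)])/' h.py
python3 - <<'E'
from h import *
t=W(RACK,[(.038,.102,.095)])[0]; print(t)
plan(t,down(-8),5,.5)
E
```

```text
[ 0.63782584 -0.09278123  0.095     ]
[[0.001,0.002,-0.008,0.03,-0.25,1.9,0.5],[0.001,0.003,-0.008,0.03,-0.25,1.89,0.5],[0.001,0.002,-0.008,0.03,-0.24,1.9,0.5],[0.001,0.003,-0.008,0.02,-0.25,1.9,0.5],[0.001,0.002,-0.008,0.02,-0.24,1.9,0.5]]
```

Request:
carry_out([
  [0.001, 0.002, -0.008, 0, -0.3, 1.9, 0.5],
  [0.001, 0.002, -0.008, 0, -0.3, 1.9, 0.5],
  [0.001, 0.002, -0.008, 0, -0.2, 1.9, 0.5],
  [0.001, 0.002, -0.008, 0, -0.2, 1.9, 0.5],
  [0.001, 0.002, -0.008, 0, -0.2, 1.9, 0.5],
  [0, 0, 0, 0, 0, 0, 0.5],
])

```text
t: 2.62
ee_pos: [0.6362, -0.0939, 0.0894]
orientation: [-180.0, 0.2, -8.0]
ft_force: [-1.1, 0.6, -0.9]
width: 0.0428
```

Run:
```python
from h import *; from plant import r; import cv2
p,R,o=pose(); print(p,R.as_euler('xyz',degrees=True),o['ft_force'])
im=r.capture("wrist"); cv2.imwrite("pics/c_wrist.png",im[:,:,::-1])
t=W(RACK,[(.038,.102,.055)])[0]; print(t)
plan(t,down(-8),4,.5)
```

```text
[ 0.63616479 -0.09392287  0.08941986] [-179.95811384    0.19806759   -7.96175493] [-1.10083052  0.56737065 -0.87153773]
[ 0.63782584 -0.09278123  0.055     ]
[[0.0,0.0,0.0,0.02,-0.04,0.91,0.5],[0.0,0.001,0.0,0.01,-0.03,0.91,0.5],[0.0,0.0,0.0,0.02,-0.04,0.91,0.5],[-0.001,0.0,0.0,0.01,-0.04,0.91,0.5]]
```

View pics/c_wrist.png

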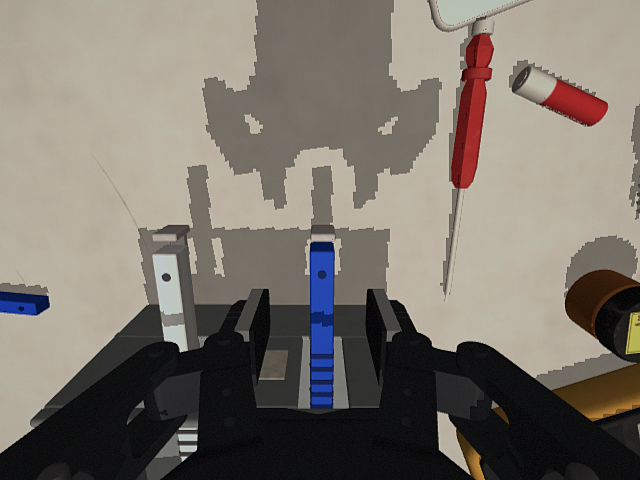

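The bar (x≈321) sits midway between the pads, with no contact. Next, descend and close.

Request:
carry_out([
  [0, 0, 0, 0, 0, 0.9, 0.5],
  [0, 0, 0, 0, 0, 0.9, 0.5],
  [0, 0, 0, 0.1, 0, 0.8, 0.5],
  [0, 0, 0, 0, 0, 0.6, 0.5],
  [0, 0, 0, 0, 0, 0, 0.5],
])

```text
t: 3.08
ee_pos: [0.6408, -0.0942, 0.0613]
orientation: [-180.0, -0.3, -7.9]
ft_force: [0.2, 0.6, 0.5]
width: 0.0424
```

Run:
```python
from h import *; from plant import r; import cv2
p,R,o=pose(); print(p,R.as_euler('xyz',degrees=True),o['ft_force'])
im=r.capture("wrist"); cv2.imwrite("pics/d_wrist.png",im[:,:,::-1])
im=r.capture("side"); cv2.imwrite("pics/d_side.png",cv2.resize(im[160:370,330:530,::-1],None,fx=2.8,fy=2.8))
plan(W(RACK,[(.038,.102,.055)])[0],down(-8),1,.5)
```

```text
[ 0.64076075 -0.0941851   0.06127226] [-179.9755382    -0.32283812   -7.9245052 ] [0.15172112 0.6418249  0.53274119]
[[0.0,-0.007,0.001,-0.37,-0.1,0.74,0.5]]
```

View pics/d_wrist.png

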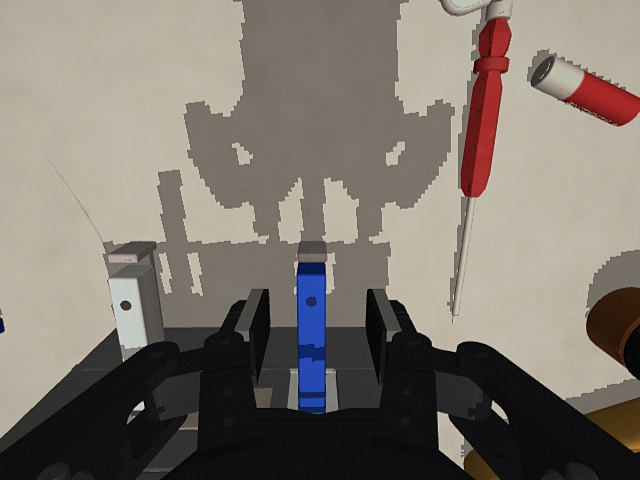

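View pics/d_side.png

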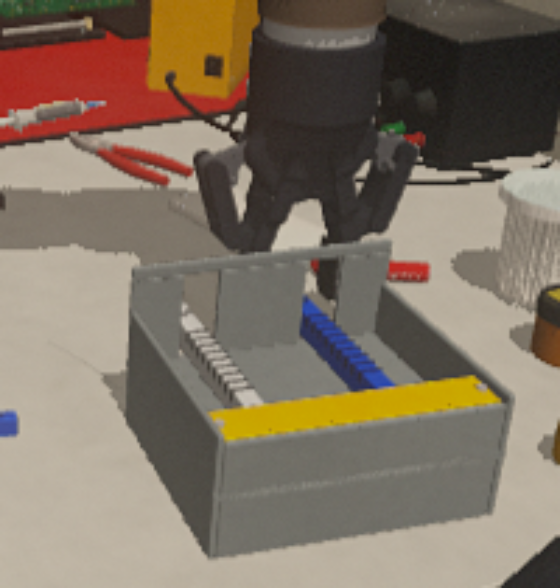

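Request:
carry_out([
  [0, -0.005, 0, -0.2, 0, 0.4, 0.5],
  [0, 0, 0, 0, 0, 0.2, 0.5],
  [0, 0, 0, 0, 0, 0, 0.5],
])

```text
t: 3.43
ee_pos: [0.6403, -0.0943, 0.0575]
orientation: [-180.0, -0.3, -7.9]
ft_force: [-0.2, -0.0, 1.1]
width: 0.0428
```

Run:
```python
from h import *; from plant import r; import cv2
p,R,o=pose(); print(p,R.as_euler('xyz',degrees=True),o['ft_force'])
plan(W(RACK,[(.038,.102,.055)])[0],down(-8),1,.5)
```

```text
[ 0.6402954  -0.09429517  0.05749706] [-179.97934858   -0.25508536   -7.93820668] [-0.24690445 -0.00796183  1.07518322]
[[0.0,-0.004,0.001,-0.27,-0.12,0.25,0.5]]
```

Request:
carry_out([
  [0, -0.005, 0, -0.3, 0, 0.3, 0.5],
  [0, 0, 0, 0, 0, 0.1, 0.5],
  [0, 0, 0, 0, 0, 0, 0.3],
  [0, 0, 0, 0, 0, 0, 0.2],
  [0, 0, 0, 0, 0, 0, 0.1],
  [0, 0, 0, 0, 0, 0, 0],
  [0, 0, 0, 0, 0, 0, 0],
  [0, 0, 0, 0, 0, 0, 0],
  [0, 0, 0, 0, 0, 0, 0],
  [0, 0, 0, 0, 0, 0, 0],
], grip_force=50)

```text
t: 4.27
ee_pos: [0.6375, -0.0939, 0.0538]
orientation: [-180.0, -0.0, -7.9]
ft_force: [0.5, -1.2, -0.9]
width: 0.0106
```

Run:
```python
from h import *; from plant import r; import cv2
p,R,o=pose(); print(p,R.as_euler('xyz',degrees=True),o['ft_force'],o['width'])
im=r.capture("wrist"); cv2.imwrite("pics/e_wrist.png",im[:,:,::-1])
piv=W(RACK,[(.038,-.058,.040)])[0]; ax=W([0,0,RACK[2]],[(1,0,0)])[0]
Q=Rn.from_rotvec(ax*np.radians(10.5))
pt=piv+Q.apply(p-piv); Rt=Q*R; print(pt)
plan(pt,Rt,6,0)
```

```text
[ 0.63748434 -0.09389499  0.05378243] [-1.79967015e+02 -1.40436489e-02 -7.93488342e+00] [ 0.54008704 -1.156083   -0.85294051] 0.010593315982365249
[ 0.6367646  -0.09901626  0.08249967]
[[0.031,0.0,0.0,0.0,0.09,-0.48,0.0],[0.03,0.0,0.0,0.0,0.07,-0.48,0.0],[0.031,0.0,0.0,0.0,0.05,-0.48,0.0],[0.03,0.0,0.0,0.0,0.05,-0.49,0.0],[0.031,0.0,0.0,0.0,0.02,-0.48,0.0],[0.03,0.0,0.0,0.0,0.01,-0.49,0.0]]
```

View pics/e_wrist.png

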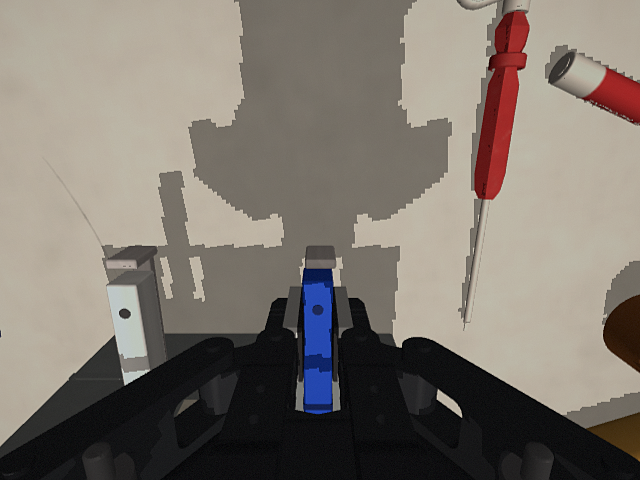

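The pads are closed on the bar (width reading 10.6 mm) and still inside the lip. Next, tilt.

Request:
carry_out([
  [0.031, 0, 0, 0, 0.1, -0.5, 0],
  [0.031, 0, 0, 0, 0.1, -0.5, 0],
  [0.031, 0, 0, 0, 0.1, -0.5, 0],
  [0.031, 0, 0, 0, 0, -0.5, 0],
  [0, 0, 0, 0, 0, 0, 0],
])

```text
t: 4.73
ee_pos: [0.6372, -0.0971, 0.0746]
orientation: [-172.6, -0.0, -7.8]
ft_force: [0.1, -0.8, 0.3]
width: 0.0109
```

```bash
cat >> h.py <<'E'
G=np.array([0.63748434,-0.09389499,0.05378243]); RG=Rn.from_euler('xyz',[-179.967,-.014,-7.935],degrees=True)
def tilted(deg,draw):
    piv=W(RACK,[(.038,-.058,.040)])[0]; ax=W([0,0,RACK[2]],[(1,0,0)])[0]; yv=W([0,0,RACK[2]],[(0,1,0)])[0]
    Q=Rn.from_rotvec(ax*np.radians(deg)); return piv+Q.apply(G-piv)+Q.apply(yv)*draw, Q*RG
E
python3 - <<'E'
from h import *
p,R,o=pose(); print(p,R.as_euler('xyz',degrees=True),o['ft_force'],o['width'])
print(tilted(10.5,0)[0]); plan(*tilted(10.5,0),3,0)
E
```

```text
[ 0.6371649  -0.09709606  0.07460161] [-1.72643609e+02 -2.71062272e-02 -7.81291218e+00] [ 0.08607407 -0.75361464  0.31546546] 0.010853488575884642
[ 0.63676459 -0.09901626  0.08249967]
[[0.018,0.0,0.001,0.0,0.03,-0.27,0.0],[0.019,0.0,0.0,-0.01,0.03,-0.27,0.0],[0.018,0.0,0.001,0.0,0.02,-0.27,0.0]]
```

Request:
carry_out([
  [0.022, 0, 0.001, 0, 0, -0.3, 0],
  [0.022, 0, 0, 0, 0, -0.3, 0],
  [0.022, 0, 0.001, 0, 0, -0.3, 0],
  [0, 0, 0, 0, 0, 0, 0],
  [0, 0, 0, 0, 0, 0, 0],
])

```text
t: 5.15
ee_pos: [0.6371, -0.0986, 0.0842]
orientation: [-168.6, -0.0, -7.9]
ft_force: [-0.1, 1.5, 0.5]
width: 0.0109
```

Run:
```python
from h import *; from plant import r; import cv2
p,R,o=pose(); print(p,R.as_euler('xyz',degrees=True),o['ft_force'],o['width'])
a=[r.capture(n) for n in("scene","side","wrist")]
cv2.imwrite("pics/f.png",np.hstack([cv2.resize(a[0][180:380,360:560],(400,400)),cv2.resize(a[1][200:400,340:540],(400,400))])[:,:,::-1])
cv2.imwrite("pics/f_w.png",a[2][:,:,::-1])
print(tilted(10.5,0)[0]); plan(*tilted(10.5,.155),8,0)
```

```text
[ 0.63707461 -0.09862534  0.0842499 ] [-1.68616074e+02 -2.73078735e-02 -7.93582428e+00] [-0.08373968  1.46707816  0.47677033] 0.010886929459837418
[ 0.63676459 -0.09901626  0.08249967]
[[-0.002,0.0,0.0,0.0,-1.93,0.05,0.0],[-0.001,0.0,0.0,0.0,-1.93,0.04,0.0],[-0.002,0.0,0.0,0.0,-1.92,0.04,0.0],[-0.002,0.0,0.0,0.01,-1.93,0.03,0.0],[-0.002,0.0,0.0,0.0,-1.93,0.03,0.0],[-0.001,0.0,0.0,0.0,-1.93,0.03,0.0],[-0.002,0.0,0.0,0.0,-1.92,0.03,0.0],[-0.002,0.0,0.001,0.0,-1.93,0.02,0.0]]
```

View pics/f.png

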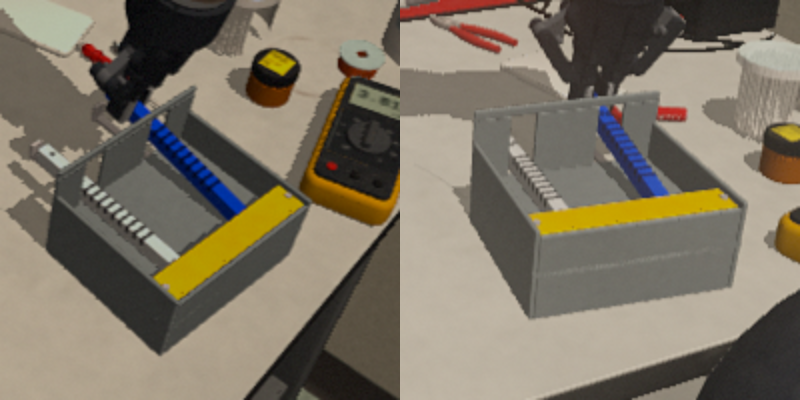

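View pics/f_w.png

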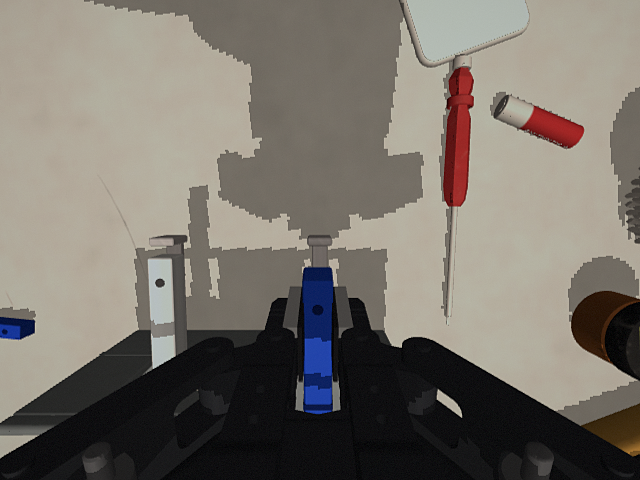

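The bar is tilted about 11°, centred in the slot and above the lip, with low forces. Next I draw it out along tool −y.

Request:
carry_out([
  [0, 0, 0, 0, -1.4, 0, 0],
  [0, 0, 0, 0, -1.4, 0, 0],
  [0, 0, 0, 0, -1.4, 0, 0],
  [0, 0, 0, 0, -1.4, 0, 0],
])

```text
t: 5.63
ee_pos: [0.6436, -0.0415, 0.0937]
orientation: [-168.7, 0.2, -8.1]
ft_force: [0.3, 0.2, -0.3]
width: 0.011
```

Run:
```python
from h import *
p,R,o=pose(); print(p,R.as_euler('xyz',degrees=True),o['ft_force'],o['width'])
plan(*tilted(11.3,.165),8,0)
```

```text
[ 0.64364925 -0.04147073  0.09366815] [-168.65042618    0.21728324   -8.09871613] [ 0.31982688  0.20863298 -0.26821021] 0.010954441160482416
[[0.0,0.0,0.0,0.01,-1.32,-0.03,0.0],[0.0,0.001,-0.001,0.01,-1.33,-0.03,0.0],[0.0,0.0,0.0,0.02,-1.32,-0.03,0.0],[0.0,0.001,-0.001,0.01,-1.32,-0.04,0.0],[0.0,0.0,0.0,0.01,-1.32,-0.03,0.0],[0.0,0.001,-0.001,0.02,-1.33,-0.03,0.0],[0.0,0.0,0.0,0.01,-1.32,-0.03,0.0],[0.0,0.001,-0.001,0.02,-1.32,-0.03,0.0]]
```

Request:
carry_out([
  [0, 0, 0, 0, -1.4, -0.05, 0],
  [0, 0, 0, 0, -1.4, -0.05, 0],
  [0, 0, 0, 0, -1.4, -0.05, 0],
  [0, 0, 0, 0, -1.4, -0.05, 0],
  [0, 0, 0, 0, -1.4, -0.05, 0],
  [0, 0, 0, 0, -1.4, -0.05, 0],
  [0, 0, 0, 0, -1.4, -0.05, 0],
  [0, 0, 0, 0, -1.4, -0.05, 0],
])

```text
t: 6.3
ee_pos: [0.6597, 0.0829, 0.1231]
orientation: [-168.6, 0.2, -7.7]
ft_force: [0.1, -0.2, -0.4]
width: 0.0106
```

Run:
```python
from h import *; from plant import r; import cv2
p,R,o=pose(); print(p,R.as_euler('xyz',degrees=True),o['ft_force'],o['width'])
print((p-tilted(11.3,0)[0])@tilted(11.3,0)[1].as_matrix())
a=[r.capture(n) for n in("scene","side")]
cv2.imwrite("pics/g.png",np.hstack([cv2.resize(a[0][130:380,310:560],(400,400)),cv2.resize(a[1][150:400,290:540],(400,400))])[:,:,::-1])
```

```text
[0.65971978 0.08289549 0.12307443] [-168.58229326    0.19731348   -7.74049791] [ 0.06036331 -0.1638433  -0.41284292] 0.010584942606904735
[-0.00237185 -0.18791325 -0.00153731]
```

View pics/g.png

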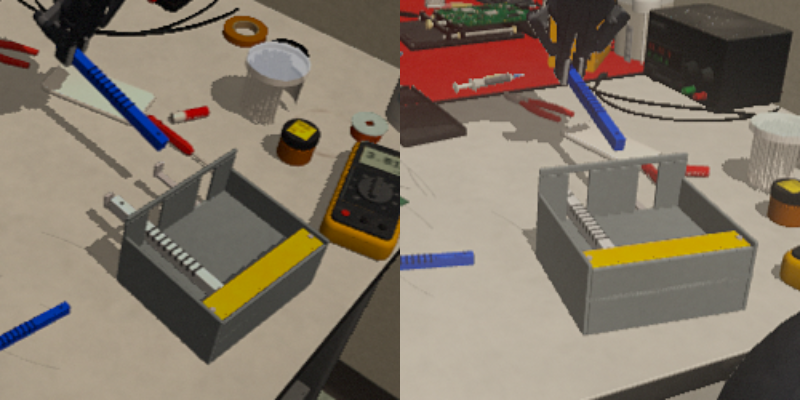

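The bar is out cleanly, with the silver bar and rack undisturbed. Next I carry it above the tray.

Run:
```python
from h import *
plan([.5028,.372,.14],down(4.3),12,0)
```

```text
[[-0.017,-0.002,-0.017,-1.62,-2.19,0.31,0.0],[-0.016,-0.001,-0.017,-1.57,-2.21,0.27,0.0],[-0.017,-0.002,-0.018,-1.54,-2.25,0.24,0.0],[-0.017,-0.001,-0.017,-1.5,-2.28,0.21,0.0],[-0.016,-0.002,-0.017,-1.46,-2.31,0.16,0.0],[-0.017,-0.002,-0.017,-1.42,-2.33,0.13,0.0],[-0.017,-0.001,-0.017,-1.38,-2.36,0.1,0.0],[-0.016,-0.002,-0.018,-1.34,-2.39,0.06,0.0],[-0.017,-0.001,-0.017,-1.3,-2.4,0.02,0.0],[-0.017,-0.002,-0.017,-1.25,-2.44,-0.02,0.0],[-0.016,-0.002,-0.017,-1.21,-2.45,-0.06,0.0],[-0.017,-0.001,-0.017,-1.18,-2.47,-0.1,0.0]]
```

Request:
carry_out([
  [-0.017, -0.001, -0.017, -1.6, -2.2, 0.3, 0],
  [-0.017, -0.001, -0.017, -1.6, -2.2, 0.3, 0],
  [-0.017, -0.001, -0.017, -1.5, -2.3, 0.2, 0],
  [-0.017, -0.001, -0.017, -1.5, -2.3, 0.2, 0],
  [-0.017, -0.001, -0.017, -1.5, -2.3, 0.2, 0],
  [-0.017, -0.001, -0.017, -1.4, -2.3, 0.1, 0],
  [-0.017, -0.001, -0.017, -1.4, -2.4, 0.1, 0],
  [-0.017, -0.001, -0.017, -1.3, -2.4, 0, 0],
  [-0.016, -0.001, -0.017, -1.3, -2.4, 0, 0],
  [-0.016, -0.001, -0.017, -1.2, -2.4, 0, 0],
  [-0.016, -0.001, -0.017, -1.0, -2.0, -0.1, 0],
  [0, 0, 0, 0, 0, 0, 0],
])

```text
t: 7.4
ee_pos: [0.5174, 0.3492, 0.1362]
orientation: [-179.9, -0.5, 2.8]
ft_force: [0.1, 0.3, -0.3]
width: 0.0106
```

Run:
```python
from h import *; from plant import r; import cv2
p,R,o=pose(); print(p,R.as_euler('xyz',degrees=True),o['ft_force'],o['width'])
np.savez("w2.npz",p=p,q=R.as_quat())
cv2.imwrite("pics/i_w.png",r.capture("wrist")[:,:,::-1]); cv2.imwrite("pics/i_s.png",r.capture("scene")[:,:,::-1])
plan([.5028,.372,.07],down(4.3),4,0)
```

```text
[0.51735344 0.34919316 0.13624522] [-179.92264252   -0.50200832    2.76080051] [ 0.08277257  0.34254422 -0.34804361] 0.010576645064704003
[[0.0,-0.002,-0.008,-0.39,-0.67,1.64,0.0],[0.0,-0.003,-0.007,-0.37,-0.67,1.65,0.0],[0.001,-0.002,-0.008,-0.37,-0.68,1.64,0.0],[0.0,-0.002,-0.008,-0.36,-0.68,1.65,0.0]]
```

View pics/i_w.png

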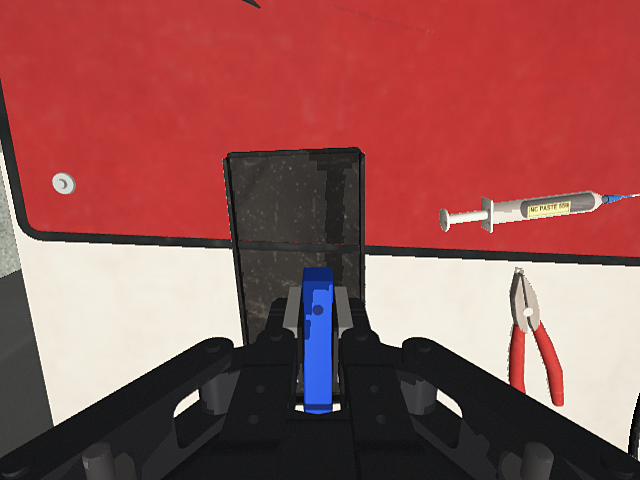

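View pics/i_s.png

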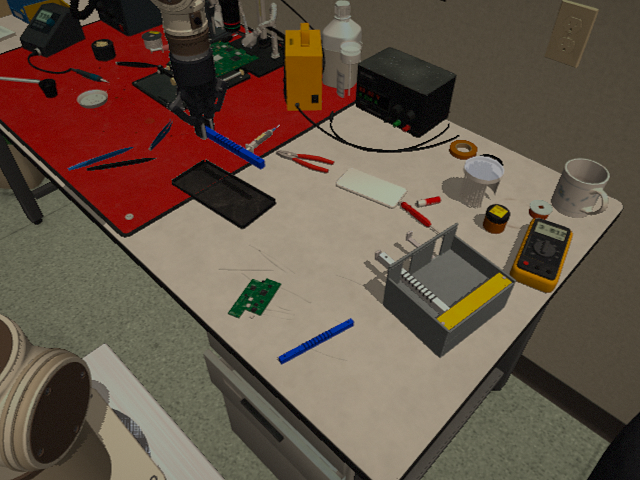

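The wrist view shows the tray's far rim corners at about (229,156) and (362,151), and its left edge running down to (247,345). I'll compare these with the tray estimate.

Run:
```python
from h import *
d=np.load("w2.npz"); c=wcalib(d['p'],Rn.from_quat(d['q']))
q=[ray(c,x,.011)[:2] for x in((228,155),(362,150),(244.5,345),(365,260))]; print(np.round(q,4))
for a,b in((0,1),(0,2),(1,3)):
    v=q[b]-q[a]; print(np.degrees(np.arctan2(v[1],v[0])),np.linalg.norm(v))
```

```text
[[0.453  0.4056]
 [0.5455 0.4134]
 [0.4627 0.2552]
 [0.5546 0.333 ]]
4.808534464277324 0.09286401544429437
-86.29511035991462 0.15076596138053214
-83.56342659646431 0.08096496163872
```

The wrist view matches the scene estimate to within about 1 mm, so I'll lower.

Request:
carry_out([
  [0, -0.002, -0.008, -0.4, -0.7, 1.5, 0],
  [0, -0.002, -0.008, -0.4, -0.7, 1.5, 0],
  [0, -0.002, -0.008, -0.4, -0.7, 1.5, 0],
  [0, -0.002, -0.008, -0.4, -0.7, 1.5, 0],
  [0, 0, 0, 0, 0, 0, 0],
  [0, 0, 0, 0, 0, 0, 0],
])

```text
t: 8.0
ee_pos: [0.5073, 0.3656, 0.0748]
orientation: [179.9, -0.3, 3.6]
ft_force: [-0.2, 0.5, -0.4]
width: 0.0109
```

Run:
```python
from h import *
p,R,o=pose(); print(p,R.as_euler('xyz',degrees=True),o['ft_force'],o['width'])
plan([.5028,.372,.024],Rn.from_euler('xyz',[-178.8,0,4.5],degrees=True),4,0)
```

```text
[0.50732273 0.36562209 0.07475005] [179.85374468  -0.27274681   3.6378304 ] [-0.22950288  0.45449207 -0.43525765] 0.010899001033223206
[[0.006,-0.001,-0.004,-0.11,-0.17,1.27,0.0],[0.006,-0.001,-0.004,-0.11,-0.16,1.27,0.0],[0.006,-0.002,-0.003,-0.1,-0.16,1.27,0.0],[0.006,-0.001,-0.004,-0.1,-0.14,1.27,0.0]]
```

Request:
carry_out([
  [0.007, -0.001, -0.004, -0.1, -0.2, 1.2, 0],
  [0.007, -0.001, -0.004, -0.1, -0.2, 1.2, 0],
  [0.007, -0.001, -0.004, -0.1, -0.2, 1.0, 0],
  [0.007, -0.001, -0.004, -0.1, -0.2, 0.8, 0],
  [0, 0, 0, 0, 0, 0, 0],
  [0, 0, 0, 0, 0, 0, 0],
])

```text
t: 8.5
ee_pos: [0.5093, 0.369, 0.0359]
orientation: [-178.4, -0.4, 4.0]
ft_force: [-0.0, 0.1, -0.8]
width: 0.0105
```

Run:
```python
from h import *
p,R,o=pose(); print(p,R.as_euler('xyz',degrees=True),o['ft_force'],o['width'])
plan([.5028,.372,.022],Rn.from_euler('xyz',[-178.8,0,4.5],degrees=True),4,0)
```

```text
[0.50931385 0.36903858 0.03587079] [-178.37112094   -0.41715489    3.98358227] [-0.03146376  0.06153772 -0.76227791] 0.010481510840968036
[[-0.002,-0.002,-0.002,-0.16,-0.08,0.35,0.0],[-0.002,-0.002,-0.002,-0.16,-0.07,0.35,0.0],[-0.002,-0.002,-0.003,-0.16,-0.08,0.34,0.0],[-0.001,-0.001,-0.002,-0.15,-0.08,0.35,0.0]]
```

Request:
carry_out([
  [0, -0.003, -0.003, -0.3, -0.1, 0.4, 0],
  [0, -0.003, -0.003, -0.3, -0.1, 0.4, 0],
  [0, -0.002, -0.002, -0.2, -0.1, 0.4, 0],
  [0, 0, 0, 0, 0, 0.3, 0],
  [0, 0, 0, 0, 0, 0, 0],
  [0, 0, 0, 0, 0, 0, 0],
])

```text
t: 9.0
ee_pos: [0.5015, 0.3728, 0.0218]
orientation: [-178.3, -0.1, 4.5]
ft_force: [-0.3, 0.1, -0.7]
width: 0.011
```

Run:
```python
from h import *; from plant import r; import cv2
p,R,o=pose(); print(p,R.as_euler('xyz',degrees=True),o['ft_force'],o['width'])
a=[r.capture(n) for n in("scene","side")]
cv2.imwrite("pics/j.png",np.hstack([cv2.resize(a[0][100:240,150:290],(400,400)),cv2.resize(a[1][130:270,230:370],(400,400))])[:,:,::-1])
```

```text
[0.50153111 0.37284008 0.02177184] [-1.78286737e+02 -9.95077555e-02  4.49290260e+00] [-0.28105969  0.06784108 -0.65541287] 0.010968130850969633
```

View pics/j.png

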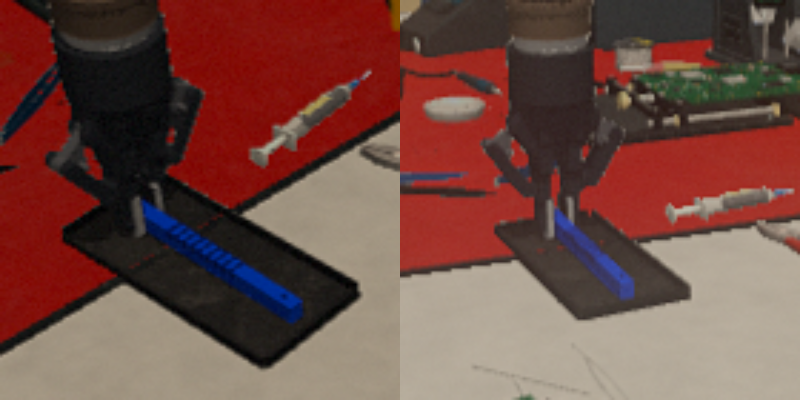

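The bar sits centred lengthwise in the tray, with its far end about on the floor. Next: release gently, then retract.

Request:
carry_out([
  [0, 0, 0, 0, 0, 0, 0.15],
  [0, 0, 0, 0, 0, 0, 0.2],
  [0, 0, 0, 0, 0, 0, 0.3],
  [0, 0, 0, 0, 0, 0, 0.35],
  [0, 0, 0, 0, 0, 0, 0.35],
  [0, 0, 0, 0, 0, 0, 0.35],
  [0, 0, 0, 0, 0, -0.7, 0.35],
  [0, 0, 0, 0, 0, -1.5, 0.35],
  [0, 0, 0, 0, 0, -3, 0.35],
  [0, 0, 0, 0, 0, -3, 0.35],
  [0, 0, 0, 0, 0, -3, 0.35],
  [0, 0, 0, 0, 0, 0, 0.35],
])

```text
t: 10.1
ee_pos: [0.5007, 0.3683, 0.1388]
orientation: [-178.4, 0.1, 4.5]
ft_force: [0.5, 0.3, 0.2]
width: 0.0298
```

Run:
```python
from h import *; from plant import r; import cv2
p,R,o=pose(); print(p,R.as_euler('xyz',degrees=True),o['ft_force'],o['width'])
S=r.calibration('scene'); s=r.capture("scene"); d=r.capture("side"); w=r.capture("wrist")
cv2.imwrite("pics/k_s.png",s[:,:,::-1]);cv2.imwrite("pics/k_w.png",w[:,:,::-1])
cv2.imwrite("pics/k.png",np.hstack([cv2.resize(s[100:240,150:290],(400,400)),cv2.resize(d[130:270,230:370],(400,400))])[:,:,::-1])
m=((s[...,2]>90)&(s[...,2]>s[...,0]*1.8)&(s[...,2]>s[...,1]*1.4)); m[:160]=0;m[235:]=0;m[:,:180]=0;m[:,285:]=0
cs=max(cv2.findContours(m.astype(np.uint8),0,2)[0],key=cv2.contourArea); bx=cv2.minAreaRect(cs); print(bx)
pts=cs[:,0]; a,b=pts[pts[:,0].argmin()],pts[pts[:,0].argmax()]; A,B=ray(S,a,.015),ray(S,b,.015);print(a,b,A,B,np.linalg.norm(A-B),np.degrees(np.arctan2(*(A-B)[1::-1])))
```

```text
[0.50071624 0.36825492 0.13884475] [-1.78436010e+02  9.02224905e-02  4.47300785e+00] [0.47024982 0.3177605  0.22244837] 0.029807664539263506
((223.89747619628906, 188.4549560546875), (74.01904296875, 8.2977294921875), 34.346099853515625)
[191 171] [255 205] [0.49936274 0.39915888 0.015     ] [0.52416885 0.22008934 0.015     ] 0.1807795342595373 97.88686541981048
```

View pics/k.png

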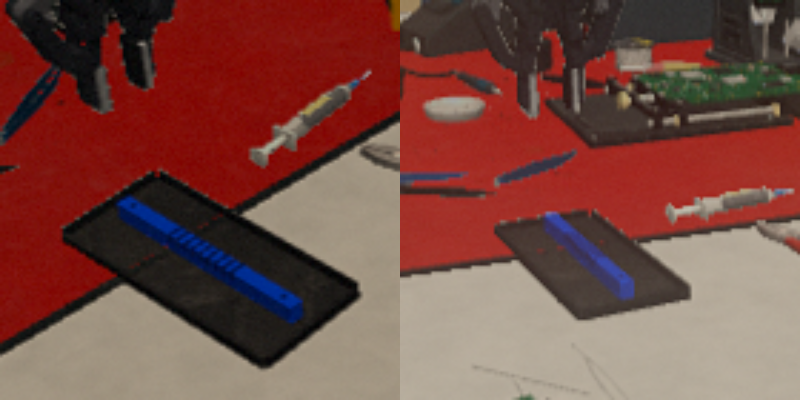

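View pics/k_s.png

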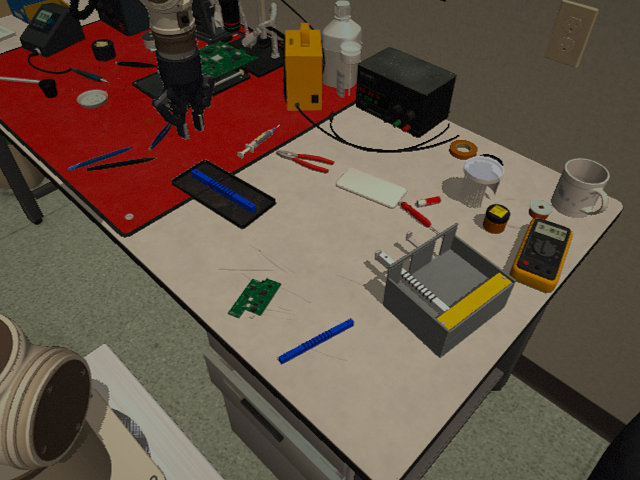

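The blue bar lies flat and lengthwise inside the tray, clear of the rims. The gripper is 12 cm above it, and the rack, silver bar and loose blue bar are unchanged. Handing in.

Run:
```python
from plant import r
print(r.finish_job())
```

```text
the job is handed in; nothing more can be done
None
```

The blue bar is lying flat and lengthwise in the black tray, and the job was handed in at about 10 s of the 40 s allowed. I gripped its sticking-out end and tilted it about 11° on its inner end, which cleared the lip. I then drew it about 188 mm along that slope through the slot, carried it level to the tray, released it and retracted 12 cm.

**Last checks:**
- **Placement:** The pictures show the bar inside the rims. The outer end has roughly 1 cm to the rim by the arm's pose. From the camera, the bar's centre is about 5 mm off the tray's centre.
- **Angle:** By the gripper pose at release, the bar lines up with the tray's length. A rough corner-to-corner measurement in the scene picture gave 97.9° instead of about 94.5°. I put that down to picking diagonal corner pixels, and I didn't measure it again.
- **Other objects:** The silver bar, the rack and the smaller loose blue bar look unmoved.
- **Forces:** The wrist force readings, taken at the end of each move, stayed at about 2 N or less.
- **Tray width:** The wrist camera put the tray at about 93 mm wide instead of 100 mm, probably because of its rounded corners. Its position agreed with the scene camera.

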